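# Take the cup carrier off its hooks and hold it level over the register

## Robot

A 7-joint arm with a two-finger parallel gripper is mounted at the origin on a cart in front of the work surface, level with it; the furniture and walls round the work are solid. World frame = base frame: x ahead of the robot, y to its left, z up, the work surface at z = 0. Lengths are in m, angles in rad, forces in N, time in s.
With the tool pointing down it reaches from about 0.35 to 0.9 m from the base axis. Payload 19.9 kg.
Tool frame: the origin (TCP) lies midway between the tips of the shut fingers; the grasp point (between the pads) lies 19 mm behind it; z points along the fingers, y is the line along which they close (so a half turn about z gives the same grasp; the last joint's range is limited). The gripper opens to 94 mm and grips with 3 to 60 N. Pads are 16 mm wide; open, the fingers measure 119 mm over their backs; the gripper's body (75 mm by 177 mm) begins 78 mm behind the grasp point.
Start: joints at [1.091, 0.417, -0.01, 1.614, 0.005, 1.111, -0.053], TCP at [0.265, -0.566, 0.205] pointing down, gripper open.
Joint ranges: [-2.81, 2.81], [-0.39, 2.02], [-1.27, 1.25], [0.06, 2.57], [-1.19, 4.33], [0.19, 2], [-2.82, 2.82]. Speed limits (rad/s): [1.89, 1.89, 2.39, 2.39, 3.01, 3.01, 3.01].

## Interface

Orientations are given as a unit quaternion [x, y, z, w].
In Python, from workcell import ctrl gives the robot as it stands.
- The arm moves only by the tool carry_out, never from a script. Its argument "moves" is one flat list of numbers, 7 for each row, row after row: the shift along the tool's x, y, z in m, then the turn, a rotation vector about the tool's x, y, z in rad, then the opening in per cent of the stroke, from 0 (shut) to 100 (fully open). A call has 1 to 20 rows; each row shifts and turns the commanded pose from where the row before left it, along the tool's axes as they then stand; what a row does not reach is not made up. A row lasts 1/10 s, in which the tool goes at most 50 mm and 8.59 degrees, less where a joint would pass 70% of its speed; a pose out of reach is approached as far as the arm can. A call with a gripper value outside its range is refused whole. The fingers move at their own pace and stop on an object; "grip_force" is the grip in N (left out, the last holds). Time passes only in rows, so rows that do not move let the fingers close. It gives the time, the measured TCP pose, the force, the opening and the grip force at its end, in the units of the state.
- ctrl.state(): the state, without advancing time (a new reading comes with each control period).
- ctrl.capture(name): name is "scene" or "top" or "wrist"; returns a dict with "img" (384x512x3 uint8, red, green, blue), "fx", "fy", "cx", "cy" (pixels), "distortion" ([k1, k2, p1, p2, k3] as OpenCV has them; the pictures are not rectified), "camera_from_world" (4x4, takes a point from world to camera coordinates); the wrist camera has in their place "tool_from_camera" (4x4, takes a point from camera to tool coordinates, whose origin is the TCP and whose axes are the flange's). Camera axes: x right, y down, z forward; pixel columns grow to the right and rows downward; lengths in m; the calibration is good to about 2 mm. A picture is of the moment at which its call begins: read the wrist's pose just before it. There is no depth.
- ctrl.finish_job(): hands the job in; it is judged then, once.
The state is a dict: "t": time; "joints": joint angles; "qd": joint speeds; "joint_efforts": joint torques, N m; "tool_pos": TCP position; "tcp_rot": TCP orientation; "force": force on the tool from outside, world axes, zero at the start; "torque": the same for the moment, N m; "finger_gap": finger opening in m; "grasp_force": force on a finger pad.
Only numpy, scipy, OpenCV 4.12 (cv2) and the standard library are available. Lean on these libraries where they do the work, as an engineer would, in place of code of your own. Each camera call takes 0.05 s, during which the arm holds its last target. There are 200 camera calls.

## Task

Take the specimen carrier by its blue grip, lift it up and off the two hooks of its stand, bring it over the middle of the blue register book and keep it there in the air, level and still, with its underside at least 10 cm above the book. Both cups must stay standing in the carrier and the carrier must stay near level all the way; leave the book and the other things on the desk where they are. Finish while still holding it: do not put it down or let go.

Things in the scene. Friction and masses are not known exactly. Their poses are not given: they have to be found in the camera images.
- carrier: White open tray with two wells, 80 (x) x 148 (y) x 30 (z) mm, 4 mm floor and walls, a cup in each (lids reach 68 mm above the underside). An arch of 10 mm steel bar stands over it; the arch's straight top runs along y, 140 mm above the underside, and hangs in the stand's two hooks, free to swing. Empty about 0.3 kg. Origin: centre of the underside, at the start 20 mm above the desk; z up
- carrier_grip (a point): Centre of the blue flat-sided grip sleeve in the middle of the carrier's top bar, 140 mm above the underside. The sleeve is 16 mm thick along the carrier's x (take it across this, from above), 56 mm long along y, 26 mm high; bare bar goes on at both ends. Axes as the carrier's.
- stand: Fixed stand: grey plate 170 x 180 x 10 mm (x = -55 to +115 mm), two upright 8 mm steel rods at x = +92, y = -52 and +52 mm, each with an arm that runs to -x (roughly at the robot), dips to a seat at x = 0 (155 mm above the desk, the carrier's bar lies there) and turns up to a black ball tip. Origin: on the desk straight below the middle of the hanging bar; z up, axes as the hanging carrier's
- hook_tips (a point): Point midway between the two ball tips of the stand's hooks: x = -26 mm of the stand, ball centres 171 mm and tops 176 mm above the desk, the stand's highest parts. To leave the hooks the bar must rise 22 mm or more, then go to the stand's -x; straight up it can go about 55 mm before the cup lids meet the arms from below. The tray is clear of the arms 75 mm or more towards -x, or above the tips
- cup_yellow: Specimen cup with yellow lid, 64 mm in diameter and 64 mm high, about 0.08 kg, standing loose in the carrier's well at its +y side (centre 36 mm from the carrier's middle), about 4 mm play. Origin: centre of its underside; z up.
- cup_blue: Specimen cup with blue lid, same size, standing loose in the well at the carrier's -y side (centre at y = -36 mm). Origin: centre of its underside; z up.
- register: Blue register book lying loose on the desk, 210 (x) x 152 (y) x 14 mm. Origin: centre of its underside.
- timer: Small white timer with three coloured buttons lying loose on the desk, 66 x 62 x 18 mm. A bystander. Origin: centre of its underside.
- label_roll: Roll of white labels standing loose on the desk, 69 mm in diameter, 41 mm high. A bystander. Origin: centre of its underside.
Things that resemble listed ones, but are neither listed nor needed, are in the scene too. There is more than one size of the cup_yellow; the job needs the larger.

How it is judged:
On the way:
1. the carrier is lifted clear of the hooks, held in the gripper alone (contact force between the fingers and carrier above 1 N and contact force between stand and carrier below 0.1 N and z of carrier_grip in the frame of stand above 0.167 m), for 0.2 s.
At the end, for the whole second after the job is handed in: Held by the fingers alone, touching neither stand nor book: middle within 50 mm of the book's middle, underside over 105 mm above the desk, tilt under 0.12 rad, under 0.03 m/s and 0.15 rad/s; each cup in its own well (12 mm); book, timer and label roll within 20 mm of their start (contact force between the fingers and carrier above 1 N and contact force between each of stand, register and carrier below 0.1 N and horizontal distance between carrier and register below 0.05 m and height (world z) of carrier above 0.105 m and angle between carrier's own z axis and vertical below 0.12 rad and linear speed of carrier below 0.03 m/s and angular speed of carrier below 0.15 rad/s and x of cup_yellow in the frame of carrier between -0.012 and 0.012 m and y of cup_yellow in the frame of carrier between 0.024 and 0.048 m and z of each of cup_yellow, cup_blue in the frame of carrier below 0.012 m and x of cup_blue in the frame of carrier between -0.012 and 0.012 m and y of cup_blue in the frame of carrier between -0.048 and -0.024 m and distance of each of timer, label_roll, register from where it was at the start of the episode below 0.02 m); the arm keeps its last pose, push and grip.
It fails at once if the carrier is tilted more than 0.35 rad (angle between carrier's own z axis and vertical above 0.35 rad).
It fails at once if a cup has left its well (z of any of cup_yellow, cup_blue in the frame of carrier above 0.03 m).
It fails at once if the book or another thing on the desk is pushed about (distance of any of timer, label_roll, register from where it was at the start of the episode above 0.03 m).
It also fails if it takes over 51 s, if anything falls off the work surface, if the arm or the gripper's body presses on something with over 40 N, if the wrist force passes 120 N, or if a joint passes its speed limit or range.

## Working session

There is one attempt and no reset: what is moved stays moved. The work goes in short steps, Python scripts to look and compute and a tool call to move; the robot and the scene stay as the last step left them, time stands still between calls to the robot, and variables do not carry over. Pictures are saved under pics/ and viewed, at most 10 in all, crops included, and the job is handed in when it is done.

Besides the shell and the picture viewer there is one more tool, called after ">>>" as name(argument=value, ...) on one line, values as JSON. carry_out: Moves the arm, as the interface text tells. Its arguments: {"type":"object","properties":{"moves":{"type":"array"},"grip_force":{"type":"number"}},"required":["moves"]}

```bash
mkdir -p pics; python3 - <<'E'
from workcell import ctrl
import cv2,pickle
for n in("scene","top"):
    c=ctrl.capture(n);pickle.dump(c,open(n+'.pkl','wb'))
    cv2.imwrite(f'pics/{n}0.png',cv2.resize(c['img'][:,:,::-1],(800,600),interpolation=cv2.INTER_CUBIC))
    print(n,c['fx'],c['cx'],c['cy'],c['distortion'],c['camera_from_world'])
s=ctrl.state();print(s)
E
```

```text
scene 388.9769757217393 256.31153467618407 193.52264650519245 [0.03848255 0.         0.         0.         0.        ] [[-0.85935366 -0.5109872   0.02008408  0.50804759]
 [-0.34337439  0.54747618 -0.76312769  0.23231222]
 [ 0.37895293 -0.66269293 -0.64593557  0.86574612]
 [ 0.          0.          0.          1.        ]]
top 491.87198759787543 257.25294308816285 191.466187143938 [-0.21067684  0.          0.          0.          0.        ] [[ 0.01429521 -0.99977127  0.01590746  0.05791135]
 [-0.99129253 -0.0162531  -0.1306712   0.55633674]
 [ 0.13089986 -0.01390098 -0.99129813  1.34136461]
 [ 0.          0.          0.          1.        ]]
{'t': 0.1, 'joints': array([ 1.09151845,  0.41791236, -0.01031355,  1.61410505,  0.00466619,
        1.11067986, -0.05302571]), 'qd': array([ 0.00071284, -0.00039436, -0.00030189, -0.00084534, -0.00146995,
       -0.00223338,  0.00069032]), 'joint_efforts': array([ 1.93350097e-03, -8.52591348e+01,  6.40107058e-01, -4.26697290e+01,
       -4.88650042e-02,  1.63476501e-02,  1.21734558e-05]), 'tool_pos': array([ 0.2648195 , -0.56575706,  0.20489273]), 'tcp_rot': array([ 9.76141683e-01,  2.17133884e-01, -1.41694192e-04, -5.21363986e-04]), 'force': array([-0.22160849,  0.52668504,  0.17600331]), 'torque': array([-0.01715908,  0.03382273,  0.02768154]), 'grasp_force': 0.0, 'finger_gap': 0.09379808428207409}
```

View pics/scene0.png

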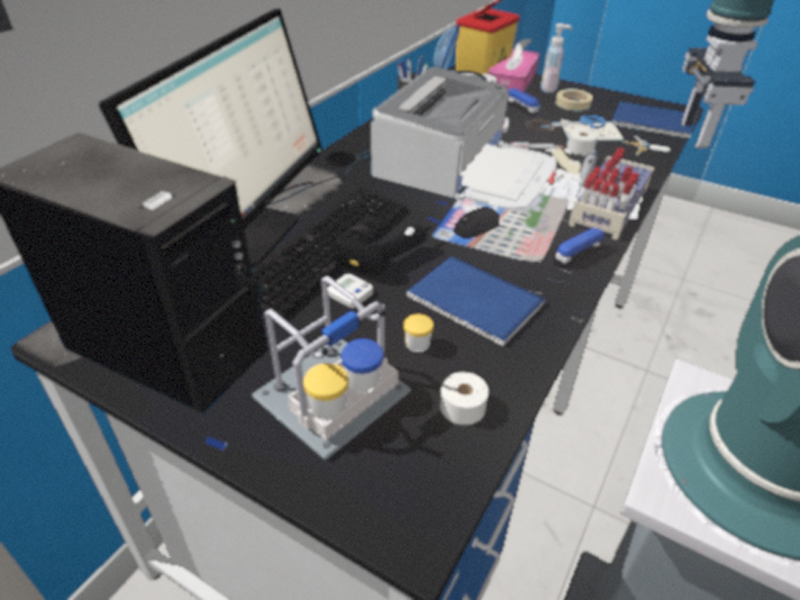

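View pics/top0.png

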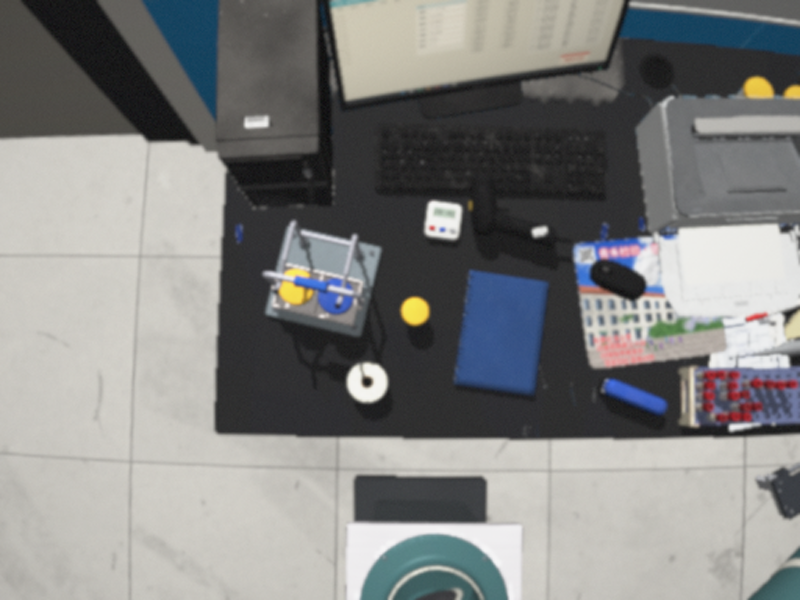

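Candidates in the scene picture:
- **Grip:** the sleeve on the bar at scene (341,325) / top (312,285). The blue stapler (580,245) and the blue lid (362,353) could be mistaken for it.
- **Register book:** scene (476,298) / top (501,333). A second navy book lies far off at (650,118).
- **Yellow cup:** the one in the carrier at (326,382). The small yellow cup at (418,330) is the lookalike.

Next is one close crop of both views.

```bash
python3 - <<'E'
import pickle,cv2,numpy as np
a=pickle.load(open('top.pkl','rb'))['img'][130:225,160:255];b=pickle.load(open('scene.pkl','rb'))['img'][170:290,155:275]
f=lambda i,s:cv2.resize(i[:,:,::-1],(s,s),interpolation=cv2.INTER_CUBIC)
cv2.imwrite('pics/crop1.png',np.hstack([f(a,400),f(b,400)]))
E
```

```text
(no output)
```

View pics/crop1.png

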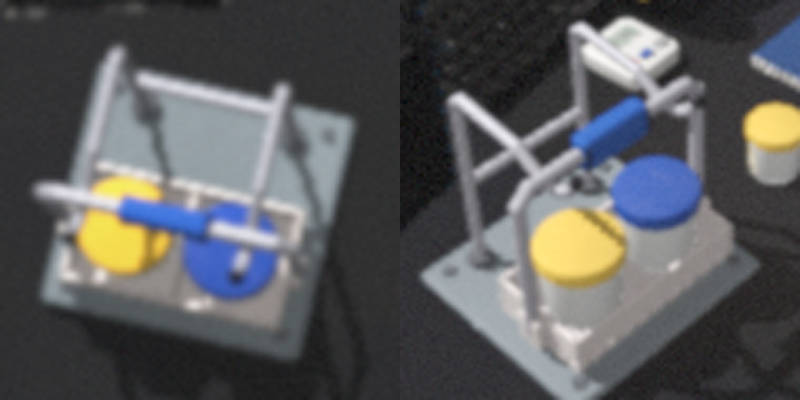

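The crop shows the blue sleeve on the arch bar, with the yellow and blue lids below it. Sleeve ends in the top crop are about (120,210) and (208,225). The plate's corners are at (42,300), (300,358), (355,120) and (108,65).

```bash
cat > h.py <<'E'
import pickle,cv2,numpy as np
def ray(c,p):
    K=np.array([[c['fx'],0,c['cx']],[0,c['fy'],c['cy']],[0,0,1]])
    u=cv2.undistortPoints(np.array([[p]],float),K,np.array(c['distortion']))[0,0]
    M=np.array(c['camera_from_world']);R=M[:3,:3];o=-R.T@M[:3,3];d=R.T@np.array([*u,1]);return o,d
def atz(c,p,z):
    o,d=ray(c,p);return o+d*(z-o[2])/d[2]
def tri(c1,p1,c2,p2):
    o1,d1=ray(c1,p1);o2,d2=ray(c2,p2);s=np.linalg.lstsq(np.c_[d1,-d2],o2-o1,rcond=None)[0]
    a=o1+d1*s[0];b=o2+d2*s[1];return (a+b)/2,np.linalg.norm(a-b)
E
python3 - <<'E'
from h import *
np.set_printoptions(precision=4,suppress=True)
T=pickle.load(open('top.pkl','rb'));S=pickle.load(open('scene.pkl','rb'))
t=lambda x,y:(160+x*95/400-.4,130+y*95/400-.4)
s=lambda x,y:(155+(x-400)*.3-.35,170+y*.3-.35)
print('sleeve',tri(T,t(165,217),S,s(611,130)))
a,b=atz(T,t(120,210),.165),atz(T,t(208,225),.165);print(a,b,a-b,(a+b)/2)
P=[atz(T,t(*p),.01) for p in[(42,300),(300,358),(355,120),(108,65)]];print('plate',P)
for i in range(4):
    d=P[i]-P[i-1];print(np.linalg.norm(d),np.arctan2(d[1],d[0]))
l=atz(T,t(48,192),.16);r=atz(T,t(295,245),.16);print('bar',l,r)
print('lids',atz(T,t(124,226),.088),atz(T,t(231,250),.088))
f=lambda x,y:(x*.64-.3,y*.64-.3)
B=[atz(T,f(*p),.014) for p in[(470,270),(547,281),(534,395),(455,384)]];print('book',B,np.mean(B,0))
for i in range(4):
    d=B[i]-B[i-1];print(np.linalg.norm(d),np.arctan2(d[1],d[0]))
print('timer',atz(T,f(443,221),.018),'roll',atz(T,f(367,382),.04),'cup',atz(T,f(415,310),.05))
E
```

```text
sleeve (array([0.5617, 0.2171, 0.1654]), np.float64(0.0013965280388365316))
[0.5663 0.245  0.165 ] [0.558  0.1913 0.165 ] [0.0083 0.0537 0.    ] [0.5621 0.2181 0.165 ]
plate [array([0.5277, 0.3163, 0.01  ]), array([0.4913, 0.14  , 0.01  ]), array([0.6552, 0.1059, 0.01  ]), array([0.6913, 0.277 , 0.01  ])]
0.16826823803015817 2.905773418629105
0.17995074886737825 -1.774074953431847
0.16733857133223803 -0.20536265846223686
0.17482692555051588 1.3627075010812244
bar [0.5775 0.2902 0.16  ] [0.5473 0.1386 0.16  ]
lids [0.5678 0.252  0.088 ] [0.5534 0.1826 0.088 ]
book [array([ 0.6152, -0.0572,  0.014 ]), array([ 0.5974, -0.2004,  0.014 ]), array([ 0.3877, -0.175 ,  0.014 ]), array([ 0.4064, -0.0309,  0.014 ])] [ 0.5017 -0.1159  0.014 ]
0.21047447934737565 -0.12536636993140626
0.14429058020760638 -1.694764452335959
0.21116232766782078 3.021228946704809
0.145347612752184 1.4421037691255763
timer [ 0.7055 -0.0067  0.018 ] roll [0.4071 0.127  0.04  ] cup [0.5354 0.0441 0.05  ]
```

>>> carry_out(moves=[0, 0, -0.03, 0, 0, 0, 60, 0, 0, -0.03, 0, 0, 0, 60, 0, 0, -0.03, 0, 0, 0, 60, 0, 0, 0, 0, 0, -0.116, 60, 0, 0, 0, 0, 0, -0.116, 60, 0, 0, 0, 0, 0, -0.116, 60, 0, 0, 0, 0, 0, -0.116, 60, 0, 0, 0, 0, 0, -0.116, 60, 0, 0, 0, 0, 0, -0.116, 60, 0, 0, 0, 0, 0, -0.116, 60, 0, 0, 0, 0, 0, -0.116, 60, 0, 0, 0, 0, 0, 0, 60])

```text
t: 1.3
tool_pos: [0.2648, -0.5659, 0.2951]
tcp_rot: [0.775, 0.632, 0.0, -0.0]
force: [-0.2, -0.8, -0.5]
finger_gap: 0.0566
grasp_force: 0.0
```

>>> carry_out(moves=[0.02, 0.0034, 0, 0, 0, 0, 60, 0.03, 0.005, 0, 0, 0, 0, 60, 0.044, 0.007, 0, 0, 0, 0, 60, 0.044, 0.007, 0, 0, 0, 0, 60, 0.044, 0.007, 0, 0, 0, 0, 60, 0.044, 0.007, 0, 0, 0, 0, 60, 0.044, 0.007, 0, 0, 0, 0, 60, 0.044, 0.007, 0, 0, 0, 0, 60, 0.044, 0.007, 0, 0, 0, 0, 60, 0.044, 0.007, 0, 0, 0, 0, 60, 0.044, 0.007, 0, 0, 0, 0, 60, 0.044, 0.007, 0, 0, 0, 0, 60, 0.044, 0.007, 0, 0, 0, 0, 60, 0.044, 0.007, 0, 0, 0, 0, 60, 0.044, 0.007, 0, 0, 0, 0, 60, 0.044, 0.007, 0, 0, 0, 0, 60, 0.044, 0.007, 0, 0, 0, 0, 60, 0.044, 0.007, 0, 0, 0, 0, 60, 0.044, 0.007, 0, 0, 0, 0, 60, 0.02, 0.007, 0, 0, 0, 0, 60])

```text
t: 3.3
tool_pos: [0.5629, 0.2114, 0.295]
tcp_rot: [0.776, 0.631, 0.0, -0.001]
force: [-0.3, -1.5, -0.3]
finger_gap: 0.0565
grasp_force: 0.0
```

>>> carry_out(moves=[0.01, 0.002, 0, 0, 0, 0, 60, 0, 0, 0, 0, 0, 0, 60, 0, 0, 0, 0, 0, 0, 60])

```text
t: 3.6
tool_pos: [0.5669, 0.2158, 0.2953]
tcp_rot: [0.776, 0.63, -0.0, 0.0]
force: [-0.3, -0.8, -0.7]
finger_gap: 0.0565
grasp_force: 0.0
```

```bash
python3 - <<'E'
from workcell import ctrl
import cv2,pickle
from scipy.spatial.transform import Rotation as R
s=ctrl.state();c=ctrl.capture("wrist");pickle.dump((s,c),open('w1.pkl','wb'))
cv2.imwrite('pics/w1.png',cv2.resize(c['img'][:,:,::-1],(800,600),interpolation=cv2.INTER_CUBIC))
print(s['t'],s['tool_pos'],R.from_quat(s['tcp_rot']).as_matrix(),s['joints'],s['force'],c['tool_from_camera'])
E
```

```text
3.6 [0.56690562 0.2157672  0.29534542] [[ 2.05551242e-01  9.78646315e-01 -2.78236525e-04]
 [ 9.78646192e-01 -2.05551364e-01 -5.16741504e-04]
 [-5.62899066e-04 -1.66078258e-04 -9.99999828e-01]] [ 0.13764254  0.40288915 -0.74474446  1.52946949  0.27828743  1.31861986
 -0.84403386] [-0.28211378 -0.80226044 -0.68857302] [[ 1.26109348e-03 -9.61786754e-01 -2.73796730e-01  7.92943837e-02]
 [ 9.99999101e-01  1.33778299e-03 -9.33890433e-05 -6.50672122e-04]
 [ 4.56100953e-04 -2.73796366e-01  9.61787576e-01 -1.79544694e-01]
 [ 0.00000000e+00  0.00000000e+00  0.00000000e+00  1.00000000e+00]]
```

View pics/w1.png

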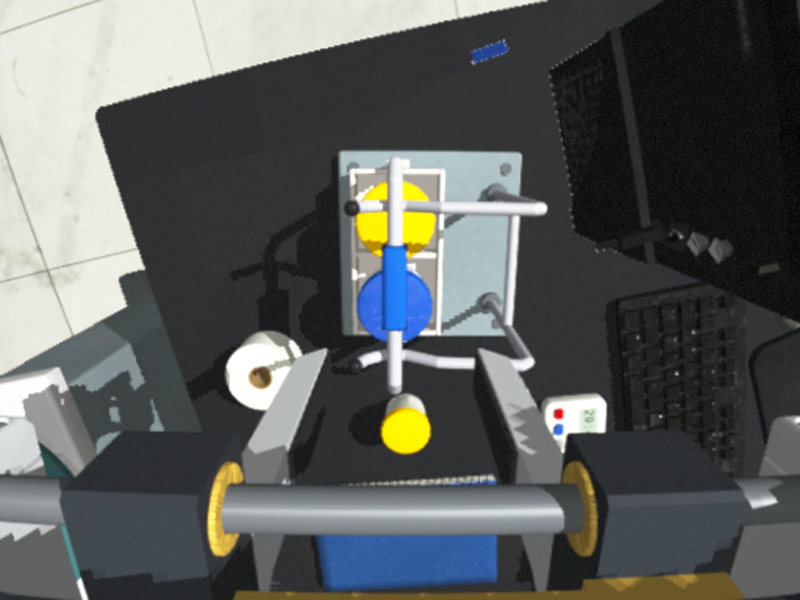

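The wrist view shows the sleeve's top face at x 384–407, y 246–330, centre (395.5,288). The bar runs vertically in the image, so the yaw is right.

```bash
cat >> h.py <<'E'
def wc(s,c):
    from scipy.spatial.transform import Rotation as R
    M=np.eye(4);M[:3,:3]=R.from_quat(s['tcp_rot']).as_matrix();M[:3,3]=s['tool_pos']
    return dict(c,camera_from_world=np.linalg.inv(M@np.array(c['tool_from_camera'])))
E
python3 - <<'E'
from h import *
s,c=pickle.load(open('w1.pkl','rb'));W=wc(s,c);f=lambda x,y:(x*.64-.3,y*.64-.3)
T=pickle.load(open('top.pkl','rb'))
a,b=atz(W,f(395.5,246),.173),atz(W,f(395.5,330),.173);print(a,b,(a+b)/2,np.linalg.norm(a-b))
print('width',np.linalg.norm(atz(W,f(384,288),.173)-atz(W,f(407,288),.173)))
l,r=atz(W,f(395.5,165),.165),atz(W,f(395,385),.165);print(l,r,np.arctan2(*(l-r)[:2]))
print(tri(T,(160+165*.2375-.4,130+217*.2375-.4),W,f(395.5,288)))
E
```

```text
[0.56794724 0.24516107 0.173     ] [0.55649014 0.1912935  0.173     ] [0.56221869 0.21822728 0.173     ] 0.055072503971662606
width 0.01459657405996438
[0.57795826 0.29286051 0.165     ] [0.54707138 0.14927146 0.165     ] 0.2118775815282487
(array([0.56204283, 0.21731788, 0.16698244]), np.float64(0.00021297746129131086))
```

>>> carry_out(moves=[0.001, -0.005, 0, 0, 0, 0, 60, 0, 0, 0.03, 0, 0, 0, 60, 0, 0, 0.03, 0, 0, 0, 60, 0, 0, 0.03, 0, 0, 0, 60, 0, 0, 0.03, 0, 0, 0, 60, 0, 0, 0.02, 0, 0, 0, 60, 0, 0, 0.014, 0, 0, 0, 60, 0, 0, 0, 0, 0, 0, 60, 0, 0, 0, 0, 0, 0, 60])

```text
t: 4.55
tool_pos: [0.5626, 0.2189, 0.1424]
tcp_rot: [0.776, 0.631, 0.0, 0.0]
force: [-0.5, -0.3, -0.3]
finger_gap: 0.0562
grasp_force: 0.0
```

>>> carry_out(moves=[0, 0, 0, 0, 0, 0, 45, 0, 0, 0, 0, 0, 0, 35, 0, 0, 0, 0, 0, 0, 27, 0, 0, 0, 0, 0, 0, 22, 0, 0, 0, 0, 0, 0, 19, 0, 0, 0, 0, 0, 0, 17, 0, 0, 0, 0, 0, 0, 15, 0, 0, 0, 0, 0, 0, 10, 0, 0, 0, 0, 0, 0, 5, 0, 0, 0, 0, 0, 0, 0, 0, 0, 0, 0, 0, 0, 0, 0, 0, 0, 0, 0, 0, 0, 0, 0, 0, 0, 0, 0, 0], grip_force=40)

```text
t: 5.85
tool_pos: [0.5623, 0.2189, 0.1414]
tcp_rot: [0.776, 0.631, 0.0, -0.0]
force: [-1.7, 0.2, 0.9]
finger_gap: 0.0153
grasp_force: 40.0
```

Gripped, with a 15.3 mm gap and 40 N. Now I'll lift 38 mm gently.

>>> carry_out(moves=[0, 0, -0.002, 0, 0, 0, 0, 0, 0, -0.004, 0, 0, 0, 0, 0, 0, -0.004, 0, 0, 0, 0, 0, 0, -0.004, 0, 0, 0, 0, 0, 0, -0.004, 0, 0, 0, 0, 0, 0, -0.004, 0, 0, 0, 0, 0, 0, -0.004, 0, 0, 0, 0, 0, 0, -0.004, 0, 0, 0, 0, 0, 0, -0.004, 0, 0, 0, 0, 0, 0, -0.002, 0, 0, 0, 0, 0, 0, -0.002, 0, 0, 0, 0, 0, 0, 0, 0, 0, 0, 0, 0, 0, 0, 0, 0, 0, 0, 0, 0, 0, 0, 0, 0, 0, 0])

```text
validation failed for argument at $.mo...
```

```bash
python3 - <<'E'
from workcell import ctrl
import cv2,pickle,numpy as np
b=ctrl.capture("scene")['img'][130:310,120:360];s=ctrl.state();print(s['tool_pos'],s['force'],s['torque'],s['finger_gap'],s['grasp_force'])
cv2.imwrite('pics/lift.png',cv2.resize(b[:,:,::-1],(800,600),interpolation=cv2.INTER_CUBIC))
E
```

```text
[0.56234028 0.21890018 0.1414664 ] [-1.76952252  0.38118284  1.3645537 ] [0.07595081 0.40685947 0.03484579] 0.015549892828209113 39.998767375946045
```

View pics/lift.png

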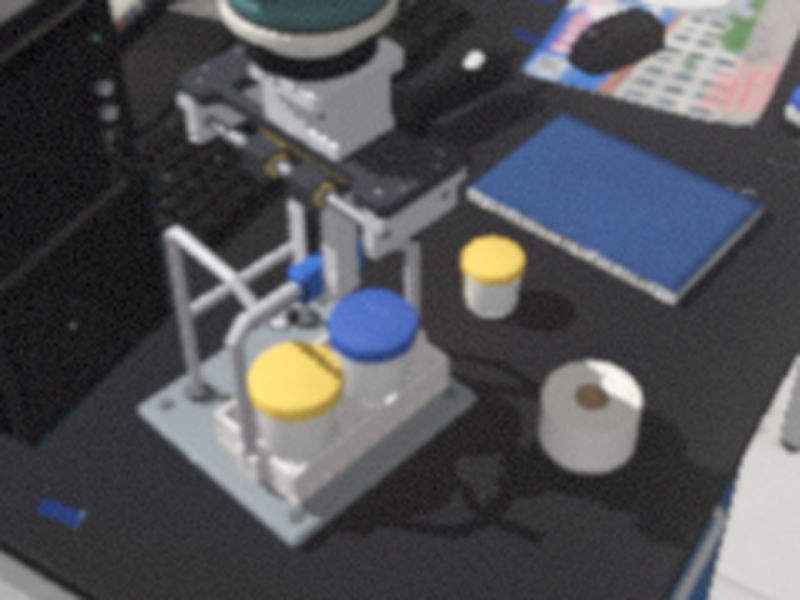

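The lift call was refused because I wrote a malformed row, so the arm has not moved. The picture shows the fingers on the sleeve at (325,265) and both cups standing in a level carrier. I'll write the lift again.

>>> carry_out(moves=[0, 0, -0.002, 0, 0, 0, 0, 0, 0, -0.004, 0, 0, 0, 0, 0, 0, -0.004, 0, 0, 0, 0, 0, 0, -0.004, 0, 0, 0, 0, 0, 0, -0.004, 0, 0, 0, 0, 0, 0, -0.004, 0, 0, 0, 0, 0, 0, -0.004, 0, 0, 0, 0, 0, 0, -0.004, 0, 0, 0, 0, 0, 0, -0.004, 0, 0, 0, 0, 0, 0, -0.002, 0, 0, 0, 0, 0, 0, -0.002, 0, 0, 0, 0, 0, 0, 0, 0, 0, 0, 0, 0, 0, 0, 0, 0, 0, 0, 0, 0, 0, 0, 0, 0, 0, 0, 0])

```text
validation failed for argument at $.mo...
```

```bash
python3 - <<'E'
from workcell import ctrl
import cv2,pickle,numpy as np
b=ctrl.capture("scene")['img'][130:310,120:360];s=ctrl.state();print(s['tool_pos'],s['tcp_rot'],s['force'],s['torque'],s['finger_gap'],s['grasp_force'])
cv2.imwrite('pics/lift2.png',cv2.resize(b[:,:,::-1],(800,600),interpolation=cv2.INTER_CUBIC))
E
```

```text
[0.56236444 0.21888916 0.14147024] [ 7.75743438e-01  6.31048425e-01  1.87982628e-05 -4.90196514e-05] [-2.01961297 -0.61863026  0.98943683] [0.07197334 0.41174259 0.04350611] 0.015947425434048076 39.99873876571655
```

View pics/lift2.png

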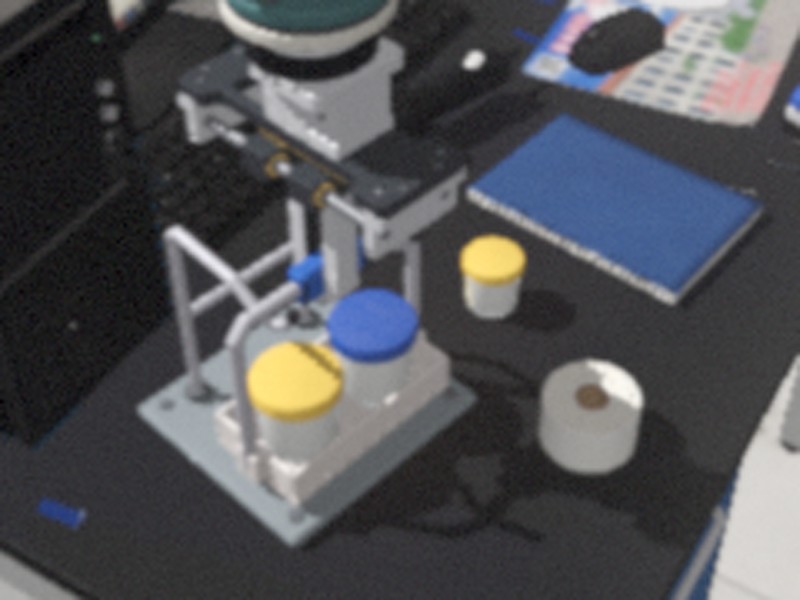

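It was refused again because my trailing zeros don't make whole rows; nothing has changed. I'll write exact rows only.

>>> carry_out(moves=[0, 0, -0.002, 0, 0, 0, 0, 0, 0, -0.004, 0, 0, 0, 0, 0, 0, -0.004, 0, 0, 0, 0, 0, 0, -0.004, 0, 0, 0, 0, 0, 0, -0.004, 0, 0, 0, 0, 0, 0, -0.004, 0, 0, 0, 0, 0, 0, -0.004, 0, 0, 0, 0, 0, 0, -0.004, 0, 0, 0, 0, 0, 0, -0.004, 0, 0, 0, 0, 0, 0, -0.002, 0, 0, 0, 0, 0, 0, -0.002, 0, 0, 0, 0, 0, 0, 0, 0, 0, 0, 0, 0, 0, 0, 0, 0, 0, 0, 0, 0, 0, 0, 0, 0, 0])

```text
t: 7.35
tool_pos: [0.5623, 0.2188, 0.1793]
tcp_rot: [0.776, 0.631, -0.0, -0.0]
force: [-0.1, 0.2, -3.7]
finger_gap: 0.0156
grasp_force: 40.0
```

```bash
python3 - <<'E'
from workcell import ctrl
import cv2
b=ctrl.capture("scene")['img'][130:310,120:360];s=ctrl.state();print(s['tool_pos'],s['force'],s['torque'],s['finger_gap'])
cv2.imwrite('pics/lift3.png',cv2.resize(b[:,:,::-1],(800,600),interpolation=cv2.INTER_CUBIC))
E
```

```text
[0.56228759 0.21879921 0.17928052] [ 0.05629465  0.46840827 -5.6933667 ] [-0.03596264 -0.01175891  0.01392085] 0.015597926633981305
```

View pics/lift3.png

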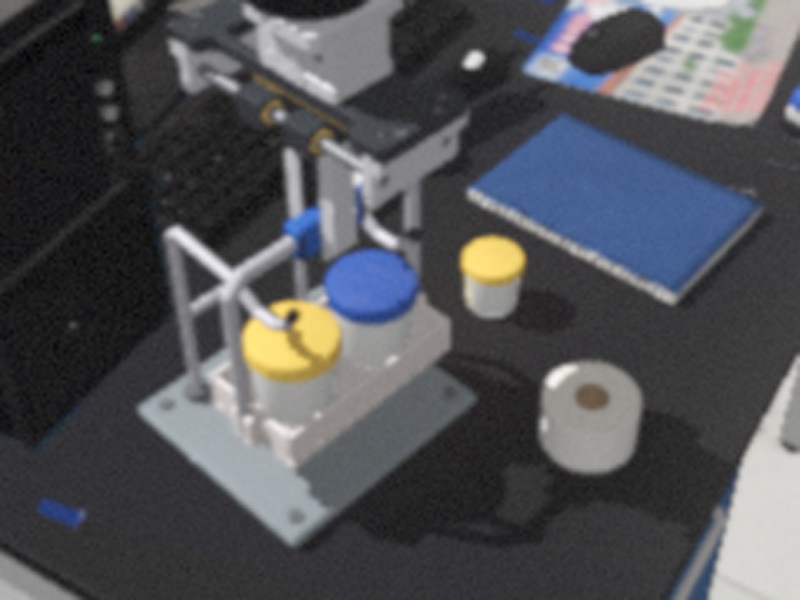

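The carrier is clear of the hooks and level, with both cups in it: the bar passes above the ball tip at (292,318) and the lids are below the arms. Next I move 100 mm to the stand's -x, then up.

>>> carry_out(moves=[0, -0.003, 0, 0, 0, 0, 0, 0, -0.006, 0, 0, 0, 0, 0, 0, -0.009, 0, 0, 0, 0, 0, 0, -0.012, 0, 0, 0, 0, 0, 0, -0.014, 0, 0, 0, 0, 0, 0, -0.014, 0, 0, 0, 0, 0, 0, -0.014, 0, 0, 0, 0, 0, 0, -0.012, 0, 0, 0, 0, 0, 0, -0.008, 0, 0, 0, 0, 0, 0, -0.005, 0, 0, 0, 0, 0, 0, -0.003, 0, 0, 0, 0, 0, 0, 0, 0, 0, 0, 0, 0])

```text
t: 8.6
tool_pos: [0.4644, 0.2392, 0.1795]
tcp_rot: [0.776, 0.631, 0.0, -0.0]
force: [-0.4, -0.8, -5.1]
finger_gap: 0.0159
grasp_force: 40.0
```

>>> carry_out(moves=[0, 0, -0.004, 0, 0, 0, 0, 0, 0, -0.008, 0, 0, 0, 0, 0, 0, -0.012, 0, 0, 0, 0, 0, 0, -0.015, 0, 0, 0, 0, 0, 0, -0.018, 0, 0, 0, 0, 0, 0, -0.018, 0, 0, 0, 0, 0, 0, -0.015, 0, 0, 0, 0, 0, 0, -0.01, 0, 0, 0, 0, 0, 0, -0.006, 0, 0, 0, 0, 0, 0, -0.003, 0, 0, 0, 0, 0, 0, 0, 0, 0, 0, 0])

```text
t: 9.7
tool_pos: [0.4644, 0.2392, 0.2884]
tcp_rot: [0.776, 0.631, -0.0, -0.0]
force: [0.6, -0.5, -5.5]
finger_gap: 0.0158
grasp_force: 40.0
```

>>> carry_out(moves=[-0.004, 0, -0.002, 0, 0, 0, 0, -0.008, 0, -0.004, 0, 0, 0, 0, -0.013, 0, -0.004, 0, 0, 0, 0, -0.018, 0, -0.004, 0, 0, 0, 0, -0.022, 0, -0.004, 0, 0, 0, 0, -0.025, 0, -0.002, 0, 0, 0, 0, -0.025, 0, 0, 0, 0, 0, 0, -0.025, 0.003, 0, 0, 0, 0, 0, -0.025, 0.006, 0, 0, 0, 0, 0, -0.025, 0.01, 0, 0, 0, 0, 0, -0.025, 0.014, 0, 0, 0, 0, 0, -0.025, 0.016, 0, 0, 0, 0, 0, -0.025, 0.016, 0, 0, 0, 0, 0, -0.022, 0.014, 0, 0, 0, 0, 0, -0.018, 0.011, 0, 0, 0, 0, 0, -0.015, 0.009, 0, 0, 0, 0, 0, -0.01, 0.006, 0, 0, 0, 0, 0, -0.006, 0.003, 0, 0, 0, 0, 0, -0.003, 0.002, 0, 0, 0, 0, 0, -0.001, 0, 0, 0, 0, 0, 0])

```text
t: 11.7
tool_pos: [0.5029, -0.1158, 0.3084]
tcp_rot: [0.776, 0.631, 0.0, -0.0]
force: [0.5, 1.7, -5.3]
finger_gap: 0.0157
grasp_force: 40.0
```

>>> carry_out(moves=[0, 0, 0, 0, 0, 0, 0, 0, 0, 0, 0, 0, 0, 0, 0, 0, 0, 0, 0, 0, 0, 0, 0, 0, 0, 0, 0, 0, 0, 0, 0, 0, 0, 0, 0])

```text
t: 12.2
tool_pos: [0.5029, -0.116, 0.3084]
tcp_rot: [0.776, 0.631, 0.0, -0.0]
force: [0.2, 0.1, -4.4]
finger_gap: 0.016
grasp_force: 40.0
```

```bash
python3 - <<'E'
from workcell import ctrl
import cv2,numpy as np
a=ctrl.capture("scene")['img'][60:360,120:440];b=ctrl.capture("top")['img'][110:310,130:370];s=ctrl.state();print(s['t'],s['tool_pos'],s['force'],s['torque'],s['finger_gap'],s['qd'])
f=lambda i:cv2.resize(i[:,:,::-1],(400,int(400*i.shape[0]/i.shape[1])),interpolation=cv2.INTER_CUBIC)
A,B=f(a),f(b);B=cv2.copyMakeBorder(B,0,A.shape[0]-B.shape[0],0,0,0)
cv2.imwrite('pics/end.png',np.hstack([A,B]))
E
```

```text
12.3 [ 0.50296157 -0.11600138  0.30843285] [ 0.44788456  0.4082415  -4.36721213] [0.0060257  0.0001688  0.01707414] 0.01566678308035104 [ 0.00045421 -0.00020688 -0.00050293 -0.00104883 -0.00025925 -0.00130654
  0.00157518]
```

View pics/end.png

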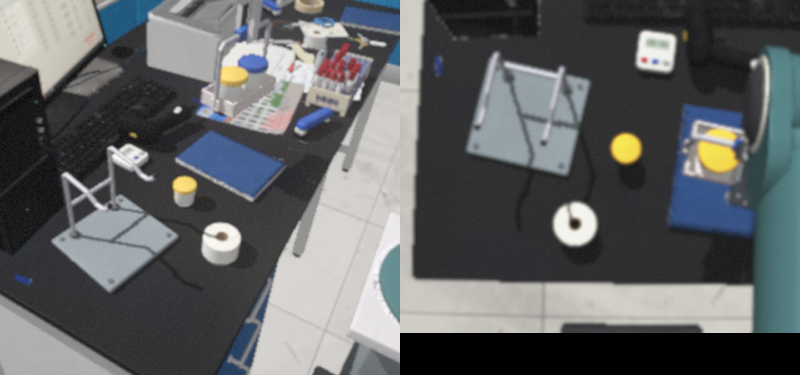

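The picture shows the carrier level above the register, with both cups standing: yellow (232,77) and blue (252,63) in the left half. The book (232,163), the roll and the timer are where they were. I'm handing in.

```bash
python3 -c "
from workcell import ctrl
print(ctrl.finish_job())"
```

```text
the job is handed in; nothing more can be done
None
```

I handed the job in at about 12 s, with the carrier gripped at 40 N, level and still over the middle of the register book. Its underside is about 19 cm above the desk and both cups are standing; the hand-in returned no verdict.

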